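# Cap a sample tube and present it to the code scanner

### The job

One tube in the rack has no cap: take the tall, narrow cap from the pocket tray and seat it fully home on that tube, then grip the tube itself, draw it up out of the rack and, cap end up, tilt it and hold it in front of the hands-free scanner, about 10 cm from its window, with the middle of the label in the scanner's line of sight and the tube square across that line. Finish while still holding the tube there, steady in mid-air and with its cap on; leave the other tubes and caps as they are and do not touch the scanner.

Things in the scene. Friction and masses are not known exactly. Their poses are not given: they have to be found in the camera images.
- rack: Black rack, fixed: 77 (x) by 173 mm (y), 50 mm high, 3 x 7 square cells of 19 mm at a 24 mm pitch. Tubes stand on its floor 4 mm above the bench, rims at 104 mm. Origin: centre of the underside; y along its length. Tubes stand in the cells at (x, y) = (-24, -72), (24, -24), (-24, 24), (24, 72) mm, which one where varies; other cells are empty.
- open_tube: The only tube without a cap: natural plastic, 17 mm outside, 100 mm long, round bottom, bore 14 mm, 15 to 29 g, upright and loose in its cell (1 mm play), 54 mm of it above the rack's top. White code label all the way round, 12 to 58 mm from its bottom, readable from any side. Origin: centre of the bottom; z along the tube to its mouth.
- tube_rim (a point): Centre of the open tube's mouth, level with the rim, 100 mm from its bottom. The cap is home when the underside of its head sits on this rim.
- tube_label (a point): Point on the open tube's axis, 35 mm from its bottom: the middle of the label.
- cap_tray: Grey pocket tray, fixed: 70 (x) by 154 mm (y), 18 mm high, 2 x 5 square pockets of 13.5 mm at a 28 mm pitch. Caps stand with the plug in a pocket, the head on the tray's top. Origin: centre of the underside; y along its length. The three caps stand in the pockets at (x, y) = (-14, -56), (14, 0), (-14, 56) mm, which one where varies.
- tall_cap: The open tube's cap, the only tall, narrow one in the tray, white: round head 16 mm across, 15 mm high; plug 12 mm across, 11 mm long, its last 4 mm tapered to 8 mm; 12 g. Origin: on the axis at the head's underside (18 mm above the bench at the start), z up. Enters the mouth with 1 mm clearance all round; only its weight keeps it on, so grip the tube below the rim.
- tube_a: Another 17 x 100 mm tube standing in the rack, but with its cap on (16 mm across, 15 mm high; 115 mm tall in all). Origin at its bottom, z axis up. Not to be disturbed.
- tube_b: Another 17 x 100 mm tube standing in the rack, but with its cap on (16 mm across, 15 mm high; 115 mm tall in all). Origin at its bottom, z axis up. Not to be disturbed.
- tube_c: Another 17 x 100 mm tube standing in the rack, but with its cap on (16 mm across, 15 mm high; 115 mm tall in all). Origin at its bottom, z axis up. Not to be disturbed.
- flat_cap_a: A flat cap for another kind of tube, same white plastic, in the tray: head 24 mm across and only 6 mm high, plug 9 mm across, 8 mm long. Origin on its axis at the underside of the head, z up. Not wanted, not to be disturbed.
- flat_cap_b: A flat cap for another kind of tube, same white plastic, in the tray: head 24 mm across and only 6 mm high, plug 9 mm across, 8 mm long. Origin on its axis at the underside of the head, z up. Not wanted, not to be disturbed.
- stand: Scanner stand, fixed: black round foot, 124 mm across, 22 mm high, its centre 30 mm behind the origin, with a flexible neck that carries a grey scanner gun; 320 mm high. Origin at bench height; x axis level, in the direction the scanner looks (across the middle of the bench); z up.
- window (a point): Centre of the gun's dark red window, 240 mm above the bench, 60 mm ahead (x) of the stand's origin. x axis: line of sight, out of the window, forward and 45 degrees down; y axis level; z axis forward and 45 degrees up. The gun's nose is 64 mm wide, 46 mm high; the gun reaches back from the window. Nothing stands ahead of or below the window.
Not all that is in view belongs to the job. What is shaped like the rack but white or yellow is not meant.

How it is judged:
By the outcome, as a careful person would: the job done as asked, in the order asked, and still so for the second after the job is handed in, while the arm keeps its last pose, push and grip.
It also fails if it takes over 58 s, if anything falls off the work surface, if the arm or the gripper's body presses on something with over 40 N, if the wrist force passes 120 N, or if a joint passes its speed limit or range.

### The arm

A 6-joint arm with a two-finger parallel gripper is mounted at the origin on the work surface. World frame = base frame: x ahead of the robot, y to its left, z up, the work surface at z = 0. Lengths are in m, angles in rad, forces in N, time in s.
With the tool pointing down it reaches from about 0.325 to 0.775 m from the base axis. Payload 5.5 kg.
Tool frame: the origin (TCP) lies midway between the tips of the shut fingers; the grasp point (between the pads) lies 19 mm behind it; z points along the fingers, y is the line along which they close (so a half turn about z gives the same grasp; the last joint's range is limited). The gripper opens to 85 mm and grips with 20 to 120 N. Pads are 22 mm wide; open, the fingers measure 114 mm over their backs; the gripper's body (76 mm by 85 mm) begins 54 mm behind the grasp point. The pads swing forward as they close: fully open they stand 13 mm farther back than shut.
Start: joints at [1.144, 0.091, 1.231, -0, 1.82, -0.057], TCP at [0.217, 0.559, 0.231] pointing down, gripper open.
Joint ranges: [-2.87, 2.87], [-0.86, 2.18], [0.17, 2.46], [-1.51, 4.65], [0.06, 2.69], [-2.65, 2.65]. Speed limits (rad/s): [2.57, 2.57, 3.01, 3.14, 3.14, 3.14].

### API

Orientations are given as a rotation vector (axis times angle).
In Python, from cell import ctrl gives the robot as it stands.
- The arm moves only by the tool step_hand, called in YAML: its name, and indented under it one key for each argument. Schema: {"type":"object","properties":{"motion":{"type":"array","items":{"type":"object","properties":{"dx":{"type":"number"},"dy":{"type":"number"},"dz":{"type":"number"},"rx":{"type":"number"},"ry":{"type":"number"},"rz":{"type":"number"},"aperture":{"type":"number"}},"additionalProperties":false,"required":["aperture"]},"minItems":1,"maxItems":5},"force":{"type":"number"},"only":{"type":"string"},"quiet":{"type":"boolean"},"lines":{"type":"string"}},"required":["motion"],"additionalProperties":false}. motion is a list of rows, 1 to 5 of them, each an object with the fields dx, dy, dz (the shift in shares of the most that a row can go, 1 being 62.5 mm), rx, ry, rz (a rotation vector in normalised numbers (1 is pi rad)), aperture (the finger opening in m); a field left out counts as zero (the opening has to be given); each row shifts and turns the commanded pose from where the row before left it, along the tool's axes as they then stand; what a row does not reach is not made up. A row lasts 1/8 s, in which the tool goes at most 0.0625 m and 0.188 rad, less where a joint would pass 70% of its speed; a pose out of reach is approached as far as the arm can. The fingers move at their own pace and stop on an object; force is the grip in N (left out, the last holds). Time passes only in rows, so rows that do not move let the fingers close. The tool returns the time, the measured TCP pose, the force, the opening and the grip force at its end. only (a regular expression) keeps the lines of the reply that match it, lines (a string "A,B") keeps lines A to B, and quiet returns only ok. A shift or turn number past 1, either way, is cut back to 1. Input that does not fit is refused with a message, and nothing moves.
- ctrl.get_obs(): the state, without advancing time (a new reading comes with each control period).
- ctrl.grab_frame(name): name is "side" or "top" or "wrist"; returns (picture, depth): 420x560x3 uint8, red, green, blue; 420x560 float32, m along the optical axis (not along the pixel's ray), 0 where there is no reading.
- ctrl.get_calibration(name): a dict with "fx", "fy", "cx", "cy" (pixels), "rvec" (rotation vector, rad) and "tvec" (3), from world to camera coordinates, as OpenCV has them. Camera axes: x right, y down, z forward; pixel columns grow to the right and rows downward; lengths in m; the calibration is good to about 2 mm. A picture is of the moment at which its call begins: read the wrist's pose just before it. get_calibration takes no time and is no camera call; for the wrist camera it gives the pose at the moment of the call.
- ctrl.job_done(): hands the job in; it is judged then, once.
The state is a dict: "time_s": time; "q": joint angles; "dq": joint speeds; "effort": joint torques, N m; "ee_pos": TCP position; "ee_rot": TCP orientation; "contact_force": force on the tool from outside, world axes, zero at the start; "ft_torque": the same for the moment, N m; "width": finger opening in m; "gripper_force": force on a finger pad.
Only numpy, scipy, OpenCV 4.12 (cv2) and the standard library are available. Lean on these libraries where they do the work, as an engineer would, in place of code of your own. Each camera call takes 0.05 s, during which the arm holds its last target. There are 200 camera calls.

## Working session

There is one attempt and no reset: what is moved stays moved. The work goes in short steps, Python scripts to look and compute and a tool call to move; the robot and the scene stay as the last step left them, time stands still between calls to the robot, and variables do not carry over. Pictures are saved under pics/ and viewed, at most 12 in all, crops included, and the job is handed in when it is done.

```bash
ls; mkdir -p pics
```

Create h.py:
```python
import numpy as np, cv2
from scipy.spatial.transform import Rotation as R
from cell import ctrl
def grab(n):
    c=ctrl.get_calibration(n); im,d=ctrl.grab_frame(n); return im,d,c
def save(im,f): cv2.imwrite('pics/'+f,im[:,:,::-1])
def back(c,u,v,d):
    Rm=R.from_rotvec(c['rvec']).as_matrix(); p=np.array([(u-c['cx'])/c['fx']*d,(v-c['cy'])/c['fy']*d,d])
    return Rm.T@(p-np.array(c['tvec']).ravel())
def proj(c,P):
    q=R.from_rotvec(c['rvec']).as_matrix()@np.array(P)+np.array(c['tvec']).ravel()
    return np.array([c['fx']*q[0]/q[2]+c['cx'],c['fy']*q[1]/q[2]+c['cy']])
def cloud(d,c):
    v,u=np.mgrid[:d.shape[0],:d.shape[1]]
    p=np.stack([(u-c['cx'])/c['fx']*d,(v-c['cy'])/c['fy']*d,d],-1)-np.array(c['tvec']).ravel()
    return p@R.from_rotvec(c['rvec']).as_matrix()
def tri(obs):
    A=[];b=[]
    for c,u,v in obs:
        Rm=R.from_rotvec(c['rvec']).as_matrix(); o=-Rm.T@np.array(c['tvec']).ravel()
        r=Rm.T@np.array([(u-c['cx'])/c['fx'],(v-c['cy'])/c['fy'],1]); r/=np.linalg.norm(r)
        M=np.eye(3)-np.outer(r,r); A.append(M); b.append(M@o)
    return np.linalg.lstsq(np.vstack(A),np.hstack(b),rcond=None)[0]
```

Run:
```python
from h import *
import pickle
for n in ['top','side','wrist']:
    im,d,c=grab(n); save(im,n+'0.png'); pickle.dump((im,d,c),open(n+'0.pkl','wb'))
    Rm=R.from_rotvec(c['rvec']).as_matrix(); print(n,c['fx'],-Rm.T@np.array(c['tvec']).ravel(),Rm[2],(d>0).mean())
o=ctrl.get_obs(); print(o)
```

```text
pics
top 418.92453651655194 [0.15228773 0.00259402 1.40253562] [ 0.21598979  0.0143459  -0.97629023] 0.996016156462585
side 502.3902068342401 [0.40721947 0.91418558 1.09249711] [ 0.02036714 -0.70052928 -0.71333296] 0.9959353741496598
wrist 314.6853699035 [0.15272333 0.58538683 0.37386467] [ 0.25463034 -0.10068766 -0.9617824 ] 0.9959651360544217
{'time_s': 0.15, 'q': array([ 1.14429748e+00,  9.17318029e-02,  1.23161697e+00,  4.45982711e-06,
        1.81981561e+00, -5.67515096e-02]), 'dq': array([-7.85727973e-04, -2.89050332e-03, -1.83921358e-03, -1.07043556e-03,
       -4.24035014e-04, -5.72330997e-05]), 'effort': array([ 3.45150205e-03, -4.59367275e+01, -4.18528318e+01,  3.62353194e-05,
        9.45860491e-03, -6.19466505e-05]), 'ee_pos': array([0.21676695, 0.55924173, 0.2303788 ]), 'ee_rot': array([-5.77423194e-01, -3.08768390e+00,  2.39522178e-03]), 'contact_force': array([ 0.1792845 , -0.65124831, -0.35638504]), 'ft_torque': array([-0.02088669,  0.02666633,  0.03303751]), 'gripper_force': 0.0, 'width': 0.08536752241357702}
```

View pics/top0.png

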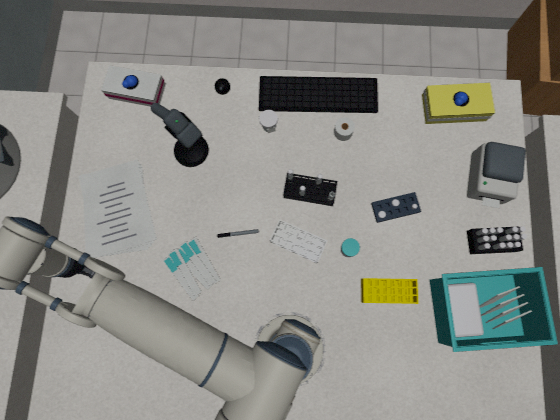

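View pics/side0.png

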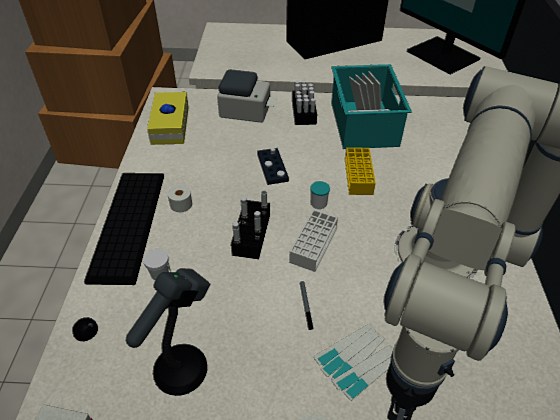

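The top view shows the rack at (310,190), the tray at (396,207) and the scanner at (185,130), foot at (191,150). The side view shows the rack at (252,225), the tray at (272,165) and the gun at (185,290). I'll enlarge both next.

Run:
```python
from h import *
import pickle
T=pickle.load(open('top0.pkl','rb')); S=pickle.load(open('side0.pkl','rb'))
def crop(im,x,y,w,h): return cv2.resize(im[y:y+h,x:x+w],(400,300),interpolation=cv2.INTER_CUBIC)
a=np.vstack([np.hstack([crop(T[0],270,160,80,60),crop(T[0],360,180,80,60)]),np.hstack([crop(S[0],205,185,100,75),crop(S[0],232,135,80,60)])])
save(a,'crop0.png')
P=cloud(T[1],T[2]); 
for n,(x0,x1,y0,y1) in dict(rack=(275,345,165,215),tray=(365,430,185,230)).items():
    q=P[y0:y1,x0:x1].reshape(-1,3); z=q[:,2]; print(n,np.percentile(z,[1,20,50,80,95,99]).round(3))
    im=T[0][y0:y1,x0:x1].reshape(-1,3); dark=(im.max(1)<75)
    lo,hi=(0.035,0.06) if n=='rack' else (0.01,0.03)
    m=(z>lo)&(z<hi); print(m.sum(),dark.sum()); r=cv2.minAreaRect((q[m,:2]*1000).astype(np.float32)); print(r, np.median(z[m]))
    r=cv2.minAreaRect((q[dark,:2]*1000).astype(np.float32)); print('dark',r)
```

```text
rack [-0.005 -0.001  0.003  0.047  0.071  0.121]
573 1154
((523.858154296875, -45.54693603515625), (172.81973266601562, 78.6678466796875), 82.69923400878906) 0.050491304640986626
dark ((357.74005126953125, -22.601303100585938), (169.17141723632812, 413.97906494140625), 82.75894165039062)
tray [-0.006 -0.001  0.003  0.017  0.023  0.03 ]
853 778
((483.7644958496094, -338.8201599121094), (86.97257232666016, 157.21688842773438), 12.733219146728516) 0.018703644299797595
dark ((361.9111328125, -182.74981689453125), (113.17800903320312, 548.058349609375), 36.849700927734375)
```

View pics/crop0.png

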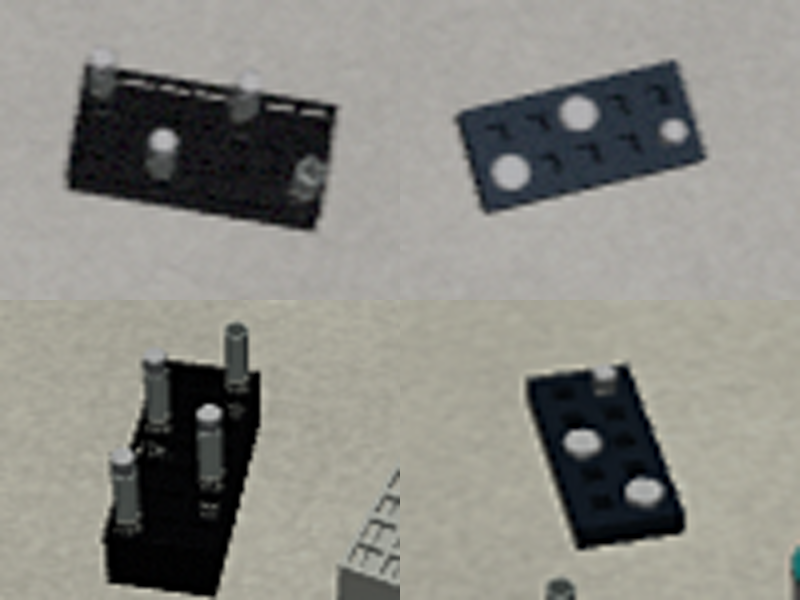

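Crop 0 shows the open tube's rim near top (317,167) / side (264,192), and the tall cap near top (415,206) / side (273,149). The flat caps are visibly wider.

Run:
```python
from h import *
import pickle
T=pickle.load(open('top0.pkl','rb')); S=pickle.load(open('side0.pkl','rb'))
print('rim',tri([(T[2],332-270+270-0-0.0 if 0 else 270+310/5,160+170/5),(S[2],264,192)]))
print('cap',tri([(T[2],414.6,206.2),(S[2],273,149.4)]))
PT=cloud(T[1],T[2]);PS=cloud(S[1],S[2])
q=PT[185:230,365:430].reshape(-1,3); im=T[0][185:230,365:430].reshape(-1,3).astype(int)
print('tray',cv2.minAreaRect((q[(im[:,0]<100)][:,:2]*1000).astype(np.float32)))
f=np.vstack([PT[90:170,140:220].reshape(-1,3),PS[260:400,110:230].reshape(-1,3)])
a=f[(f[:,2]>.012)&(f[:,2]<.03)]; c,r=cv2.minEnclosingCircle((a[:,:2]*1000).astype(np.float32)); print('foot',c,r,len(a))
for nm,g in (('T',PT[90:170,140:220].reshape(-1,3)),('S',PS[260:350,120:215].reshape(-1,3))):
    g=g[(g[:,2]>.2)&(g[:,2]<.4)]; m=g.mean(0); u,s,v=np.linalg.svd(g-m); print(nm,len(g),m,v[0],g.min(0),g.max(0)); 
    t=(g-m)@v[0]; print(np.round([np.append(g[(t>=lo)&(t<lo+.02)].mean(0),lo) for lo in np.arange(t.min(),t.max(),.02)],3))
```

```text
rim [ 0.49097475 -0.1134094   0.10259014]
cap [ 0.4815237  -0.39834302  0.02752159]
tray ((363.86822509765625, -183.04100036621094), (116.85271453857422, 550.6834106445312), 36.756927490234375)
foot (806.7789306640625, 322.68841552734375) 252.0869140625 3052
T 1090 [0.62325262 0.34633599 0.29015354] [-0.60823477 -0.79374253  0.00482208] [0.56816799 0.28336609 0.23846583] [0.70782128 0.44789951 0.33301284]
[[ 0.695  0.437  0.252 -0.127]
 [ 0.683  0.422  0.263 -0.107]
 [ 0.67   0.407  0.275 -0.087]
 [ 0.66   0.391  0.288 -0.067]
 [ 0.64   0.374  0.311 -0.047]
 [ 0.631  0.36   0.318 -0.027]
 [ 0.622  0.344  0.306 -0.007]
 [ 0.609  0.329  0.29   0.013]
 [ 0.598  0.312  0.276  0.033]
 [ 0.59   0.3    0.262  0.053]]
S 2725 [0.63872357 0.37921849 0.28042495] [ 0.65298848  0.71145397 -0.25969075] [0.57064117 0.28671545 0.20019815] [0.71138848 0.45401467 0.33013088]
[[ 0.593  0.321  0.275 -0.081]
 [ 0.603  0.342  0.285 -0.061]
 [ 0.618  0.364  0.305 -0.041]
 [ 0.633  0.377  0.303 -0.021]
 [ 0.646  0.38   0.269 -0.001]
 [ 0.659  0.396  0.269  0.019]
 [ 0.672  0.414  0.27   0.039]
 [ 0.683  0.428  0.259  0.059]
 [ 0.694  0.441  0.249  0.079]
 [ 0.703  0.45   0.241  0.099]]
```

Units first: shifts go in shares of 62.5 mm and turns go in shares of pi rad. So -0.05 m is -0.8.

step_hand:
  motion:
    - {"dy":-0.8, "aperture":0.085}
    - {"dy":-0.8, "aperture":0.085}
    - {"dy":-0.8, "aperture":0.085}
    - {"dy":-0.8, "aperture":0.085}

```text
time_s: 0.65
ee_pos: [0.1439, 0.3714, 0.2309]
ee_rot: [-0.578, -3.088, 0.001]
contact_force: [-0.7, -0.3, -0.2]
width: 0.085
gripper_force: 0.0
```

step_hand:
  motion:
    - {"dx":-0.992, "rz":0.0497, "aperture":0.085}
    - {"dx":-0.992, "rz":0.0497, "aperture":0.085}
    - {"dx":-0.992, "rz":0.0497, "aperture":0.085}
    - {"dx":-0.992, "rz":0.0497, "aperture":0.085}
    - {"dx":-0.992, "rz":0.0497, "aperture":0.085}

```text
time_s: 1.27
ee_pos: [0.3805, 0.1806, 0.2308]
ee_rot: [-1.715, -2.632, 0.0]
contact_force: [0.8, 0.8, -0.3]
width: 0.0852
gripper_force: 0.0
```

step_hand:
  motion:
    - {"dx":-0.992, "rz":0.0497, "aperture":0.085}
    - {"dx":-0.992, "rz":0.0497, "aperture":0.085}
    - {"dx":-0.992, "rz":0.0497, "aperture":0.085}
    - {"dx":-0.992, "rz":0.0497, "aperture":0.085}
    - {"dx":-0.992, "rz":0.0497, "aperture":0.085}

```text
time_s: 1.9
ee_pos: [0.4119, -0.1204, 0.2307]
ee_rot: [-2.587, -1.782, 0.0]
contact_force: [-0.3, 0.2, 0.8]
width: 0.0847
gripper_force: 0.0
```

Add to h.py:
```python
def goto(pos,yaw,n):
    o=ctrl.get_obs(); R0=R.from_rotvec(o['ee_rot']); 
    Rt=yaw if isinstance(yaw,R) else R.from_matrix(np.array([[-np.sin(yaw),np.cos(yaw),0],[np.cos(yaw),np.sin(yaw),0],[0,0,-1]]))  .inv() 
    dr=(R0.inv()*Rt).as_rotvec(); print('t',o['time_s'],'pos',o['ee_pos'].round(4),'total rot',dr.round(4),'total d',R0.inv().apply(np.array(pos)-o['ee_pos']).round(4),'w',round(o['width'],4))
    st=(np.array(pos)-o['ee_pos'])/n; Rk=R0
    for k in range(n):
        print(Rk.inv().apply(st).round(4),(dr/n).round(4)); Rk=Rk*R.from_rotvec(dr/n)
```

```bash
python3 -c "
from h import *
goto([.4815,-.398,.16],np.arctan2(-.398,.4815),6)"
```

```text
t 1.9 pos [ 0.4119 -0.1204  0.2307] total rot [-6.000e-04  1.000e-04  3.266e-01] total d [-0.2346  0.164   0.0706] w 0.0847
[-0.0391  0.0273  0.0118] [-0.0001  0.      0.0544]
[-0.0376  0.0294  0.0118] [-0.0001  0.      0.0544]
[-0.0359  0.0314  0.0118] [-0.0001  0.      0.0544]
[-0.0341  0.0333  0.0118] [-0.0001  0.      0.0544]
[-0.0323  0.0351  0.0118] [-0.0001  0.      0.0544]
[-0.0303  0.0368  0.0118] [-0.0001  0.      0.0544]
```

To row units: -0.047 m is -0.752, -0.0445 m is -0.712, 0.065 rad / 3.1416 = 0.0207.

step_hand:
  motion:
    - {"dx":-0.752, "dy":0.544, "dz":0.224, "rz":0.0207, "aperture":0.085}
    - {"dx":-0.712, "dy":0.576, "dz":0.224, "rz":0.0207, "aperture":0.085}
    - {"dx":-0.672, "dy":0.624, "dz":0.224, "rz":0.0207, "aperture":0.085}
    - {"dx":-0.632, "dy":0.656, "dz":0.224, "rz":0.0207, "aperture":0.085}
    - {"dx":-0.592, "dy":0.688, "dz":0.224, "rz":0.0207, "aperture":0.085}

```text
time_s: 2.52
ee_pos: [0.4847, -0.3971, 0.1604]
ee_rot: [-2.839, -1.344, -0.0]
contact_force: [-0.2, -0.6, 1.1]
width: 0.0847
gripper_force: 0.0
```

step_hand:
  motion:
    - {"aperture":0.085}
    - {"aperture":0.085}

```text
time_s: 2.78
ee_pos: [0.4844, -0.3951, 0.1608]
ee_rot: [-2.836, -1.347, 0.0]
contact_force: [0.5, 0.1, 0.7]
width: 0.0853
gripper_force: 0.0
```

Run:
```python
from h import *
import pickle
im,d,c=grab('wrist'); save(im,'w1.png'); pickle.dump((im,d,c),open('w1.pkl','wb'))
print(proj(c,[.4815,-.398,.033]), proj(c,ctrl.get_obs()['ee_pos']))
goto([.4815,-.398,.16],np.arctan2(-.398,.4815),1)
```

```text
[282.5963612  207.66700126] [282.80497752 267.63643648]
t 2.825 pos [ 0.4847 -0.3947  0.162 ] total rot [ 0.0006 -0.0003  0.0076] total d [-0.0046 -0.0004  0.002 ] w 0.0848
[-0.0046 -0.0004  0.002 ] [ 0.0006 -0.0003  0.0076]
```

View pics/w1.png

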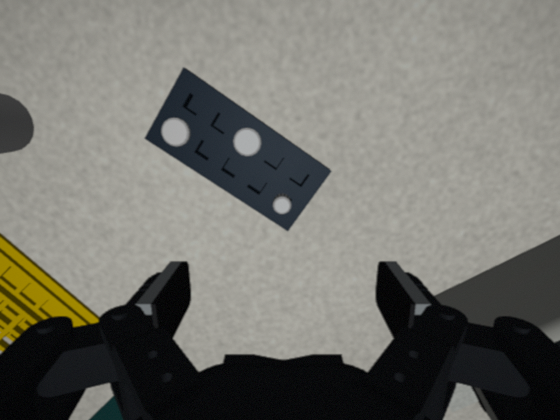

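The wrist view shows the tall cap's head at (282,205), midway between the fingers and as predicted. I'll go lower and measure again.

To row units: 0.04 m is 0.64, 0.01 m is 0.16.

step_hand:
  motion:
    - {"dx":-0.064, "dz":0.64, "aperture":0.04}
    - {"dz":0.64, "aperture":0.04}
    - {"dz":0.16, "aperture":0.04}
    - {"aperture":0.04}

```text
time_s: 3.32
ee_pos: [0.4823, -0.3978, 0.0726]
ee_rot: [2.836, 1.349, 0.001]
contact_force: [-0.6, 0.3, 0.2]
width: 0.0397
gripper_force: 0.0
```

Add to h.py:
```python
def blob(im,guess,thr=150,rad=30):
    g=(im.min(2)>thr).astype(np.uint8); 
    n,l,s,ce=cv2.connectedComponentsWithStats(g); ok=[(np.hypot(*(ce[i]-guess)),i) for i in range(1,n) if s[i][4]>20]
    i=min(ok)[1]; return ce[i],s[i]
```

Run:
```python
from h import *
import pickle
im0,d0,c0=pickle.load(open('w1.pkl','rb'))
a,s=blob(im0,(282,205)); print(a,s,im0[205,282],im0[205,300])
im,d,c=grab('wrist'); save(im,'w2.png'); g=proj(c,[.4815,-.398,.033]); b,s2=blob(im,g); print(g,b,s2)
P=tri([(c0,*a),(c,*b)]); print('tri',P,proj(c0,P)-a,proj(c,P)-b); print('depth',back(c,*b,d[int(b[1]),int(b[0])]),back(c0,*a,d0[int(a[1]),int(a[0])]))
goto([P[0],P[1],.021],np.arctan2(-.398,.4815),2)
```

```text
[281.53374233 205.20245399] [275 199  14  14 163] [171 173 174] [44 51 61]
[281.87704306 239.92306309] [280.41777778 235.88222222] [269 225  24  23 450]
tri [ 0.48159072 -0.39638724  0.02934828] [0.02183266 0.00018847] [-0.03124781 -0.0002598 ]
depth [ 0.482779   -0.39501126  0.03420335] [ 0.48229609 -0.39552744  0.03352125]
t 3.375 pos [ 0.4828 -0.3984  0.0738] total rot [0.0031 0.0001 0.0076] total d [ 0.0008 -0.0024  0.0527] w 0.0397
[ 0.0004 -0.0012  0.0264] [0.0016 0.0001 0.0038]
[ 0.0004 -0.0012  0.0264] [0.0016 0.0001 0.0038]
```

To row units: 0.026 m is 0.416, 0.022 m is 0.352.

step_hand:
  motion:
    - {"dy":-0.04, "dz":0.416, "aperture":0.04}
    - {"dz":0.352, "aperture":0.04}
    - {"dz":0.064, "aperture":0.04}
    - {"aperture":0.04}

```text
time_s: 3.88
ee_pos: [0.4808, -0.3974, 0.0212]
ee_rot: [2.836, 1.347, 0.001]
contact_force: [1.1, -0.2, -0.4]
width: 0.04
gripper_force: 0.0
```

Run:
```python
from h import *
im,d,c=grab('wrist'); save(im[100:400,80:480],'w3.png')
goto([.4825,-.3955,.021],np.arctan2(-.398,.4815),1)
print(proj(c,[.4825,-.3955,.033]))
```

```text
t 3.925 pos [ 0.481  -0.3976  0.0215] total rot [0.0031 0.0002 0.0068] total d [ 0.0026 -0.0001  0.0005] w 0.0401
[ 0.0026 -0.0001  0.0005] [0.0031 0.0002 0.0068]
[283.05109193 273.81582106]
```

View pics/w3.png

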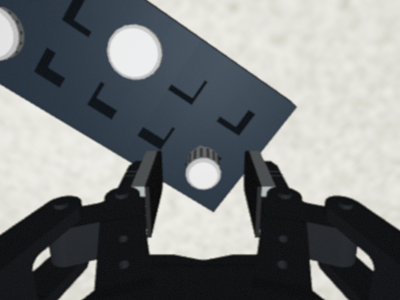

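The cap's head is at full-frame (283,273), as predicted and centred between the pads. I'll shift 2.5 mm in x and close.

To row units: 0.0025 m is 0.04.

step_hand:
  motion:
    - {"dx":0.04, "aperture":0.04}
    - {"aperture":0.01}
    - {"aperture":0.01}
    - {"aperture":0.01}
    - {"aperture":0.01}
  force: 25

```text
time_s: 4.55
ee_pos: [0.482, -0.3951, 0.02]
ee_rot: [2.837, 1.347, 0.001]
contact_force: [0.8, 1.4, 5.2]
width: 0.0145
gripper_force: 24.5
```

step_hand:
  motion:
    - {"dz":-0.16, "aperture":0.01}
    - {"dz":-0.48, "aperture":0.01}
    - {"dz":-0.8, "aperture":0.01}
    - {"dz":-0.8, "aperture":0.01}
    - {"aperture":0.01}

```text
time_s: 5.18
ee_pos: [0.4831, -0.3964, 0.166]
ee_rot: [2.83, 1.344, 0.006]
contact_force: [-0.1, -0.6, -0.0]
width: 0.0147
gripper_force: 24.7
```

```bash
python3 -c "
from h import *
goto([.491,-.1138,.18],np.arctan2(-.1138,.491),6)"
```

```text
t 5.175 pos [ 0.4831 -0.3964  0.166 ] total rot [ 0.0095  0.003  -0.4564] total d [ 0.224  -0.1724 -0.0159] w 0.0147
[ 0.0373 -0.0287 -0.0026] [ 0.0016  0.0005 -0.0761]
[ 0.0394 -0.0258 -0.0026] [ 0.0016  0.0005 -0.0761]
[ 0.0413 -0.0227 -0.0025] [ 0.0016  0.0005 -0.0761]
[ 0.0429 -0.0196 -0.0025] [ 0.0016  0.0005 -0.0761]
[ 0.0442 -0.0162 -0.0024] [ 0.0016  0.0005 -0.0761]
[ 0.0453 -0.0128 -0.0024] [ 0.0016  0.0005 -0.0761]
```

To row units: 0.0442 m is 0.7072, 0.0429 m is 0.6864, -0.076 rad / 3.1416 = -0.0242.

step_hand:
  motion:
    - {"dx":0.5968, "dy":-0.4592, "dz":-0.032, "rz":-0.0242, "aperture":0.01}
    - {"dx":0.6304, "dy":-0.4128, "dz":-0.032, "rz":-0.0242, "aperture":0.01}
    - {"dx":0.6608, "dy":-0.3632, "dz":-0.032, "rz":-0.0242, "aperture":0.01}
    - {"dx":0.6864, "dy":-0.3136, "dz":-0.032, "rz":-0.0242, "aperture":0.01}
    - {"dx":0.7072, "dy":-0.2592, "dz":-0.032, "rz":-0.0242, "aperture":0.01}

```text
time_s: 5.8
ee_pos: [0.4876, -0.1579, 0.1684]
ee_rot: [-2.529, -1.861, 0.002]
contact_force: [1.3, -0.0, -0.8]
width: 0.015
gripper_force: 24.7
```

step_hand:
  motion:
    - {"dx":0.7248, "dy":-0.2048, "rz":-0.0242, "aperture":0.01}
    - {"aperture":0.01}
    - {"aperture":0.01}

```text
time_s: 6.18
ee_pos: [0.4894, -0.1127, 0.1687]
ee_rot: [-2.46, -1.954, 0.002]
contact_force: [-0.5, 0.1, -0.8]
width: 0.0148
gripper_force: 24.7
```

```bash
python3 - <<'E'
from h import *
import pickle
im,d,c=grab('wrist'); pickle.dump((im,d,c),open('w4.pkl','wb'))
save(cv2.resize(im[140:350,140:420],(800,600),interpolation=cv2.INTER_CUBIC),'w4.png')
o=ctrl.get_obs();print(o['ee_pos'],proj(c,[.491,-.1138,.104]),proj(c,o['ee_pos']))
E
```

```text
[ 0.48942657 -0.11320251  0.16876071] [284.85111788 226.63079781] [282.185172 268.126957]
```

View pics/w4.png

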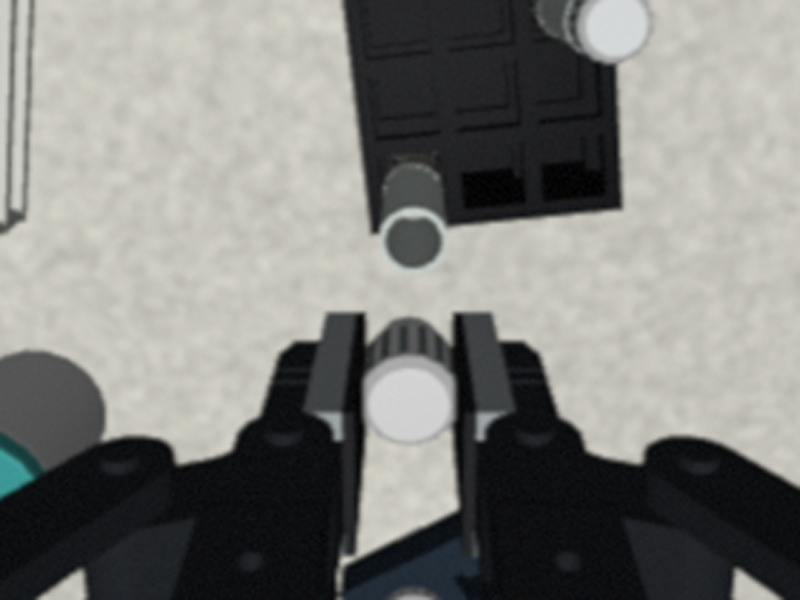

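Rim ellipse centre is at full-frame (284.7,223.3); the cap's top disc, held upright between the pads, is at (283.3,280.9).

Run:
```python
from h import *
import pickle
im,d,c=pickle.load(open('w4.pkl','rb')); o=ctrl.get_obs()
Rm=R.from_rotvec(c['rvec']).as_matrix(); C=-Rm.T@np.array(c['tvec']).ravel()
def atz(u,v,z):
    r=back(c,u,v,1.)-C; return C+r*(z-C[2])/r[2]
rim=atz(284.7,223.3,.104); zt=o['ee_pos'][2]+.0125; cap=atz(283.3,280.9,zt)
R0=R.from_rotvec(o['ee_rot']); print(rim,cap,'tcp',o['ee_pos'],'diff tool',R0.inv().apply(rim-cap),'cap-tcp',R0.inv().apply(cap-o['ee_pos']))
print('depth rim', [round(float(back(c,u,v,d[v,u])[2]),4) for u,v in [(285,213),(274,224),(295,224)]], 'cap', back(c,283,281,d[281,283]))
for u in range(270,300): print(u,round(float(d[223,u]),3),end='; ')
```

```text
[ 0.49144708 -0.11139068  0.104     ] [ 0.48989746 -0.11361903  0.18126071] tcp [ 0.48942657 -0.11320251  0.16876071] diff tool [0.00256243 0.00107274 0.07725845] cap-tcp [-0.00030515  0.0005419  -0.01250034]
depth rim [0.1047, 0.104, 0.1045] cap [ 0.48995163 -0.11277557  0.18288646]
270 0.328; 271 0.327; 272 0.218; 273 0.219; 274 0.217; 275 0.227; 276 0.231; 277 0.234; 278 0.237; 279 0.239; 280 0.241; 281 0.241; 282 0.243; 283 0.242; 284 0.244; 285 0.242; 286 0.241; 287 0.241; 288 0.24; 289 0.239; 290 0.237; 291 0.236; 292 0.232; 293 0.228; 294 0.221; 295 0.216; 296 0.219; 297 0.327; 298 0.327; 299 0.329;
```

To row units: 0.02 m is 0.32, 0.0025 m is 0.04.

step_hand:
  motion:
    - {"dx":0.04, "dy":0.016, "dz":0.32, "aperture":0.01}
    - {"dz":0.256, "aperture":0.01}
    - {"dz":0.096, "aperture":0.01}
    - {"aperture":0.01}
    - {"aperture":0.01}

```text
time_s: 6.85
ee_pos: [0.4915, -0.1104, 0.1279]
ee_rot: [2.459, 1.954, 0.001]
contact_force: [-0.5, 0.2, 0.3]
width: 0.0146
gripper_force: 24.7
```

```bash
python3 - <<'E'
from h import *
import pickle
im,d,c=grab('wrist'); pickle.dump((im,d,c),open('w5.pkl','wb'))
save(cv2.resize(im[200:335,190:370],(800,600),interpolation=cv2.INTER_CUBIC),'w5.png')
o=ctrl.get_obs();print(o['ee_pos'],proj(c,o['ee_pos']))
E
```

```text
[ 0.49154389 -0.11036167  0.12799714] [282.01529789 267.35687432]
```

View pics/w5.png

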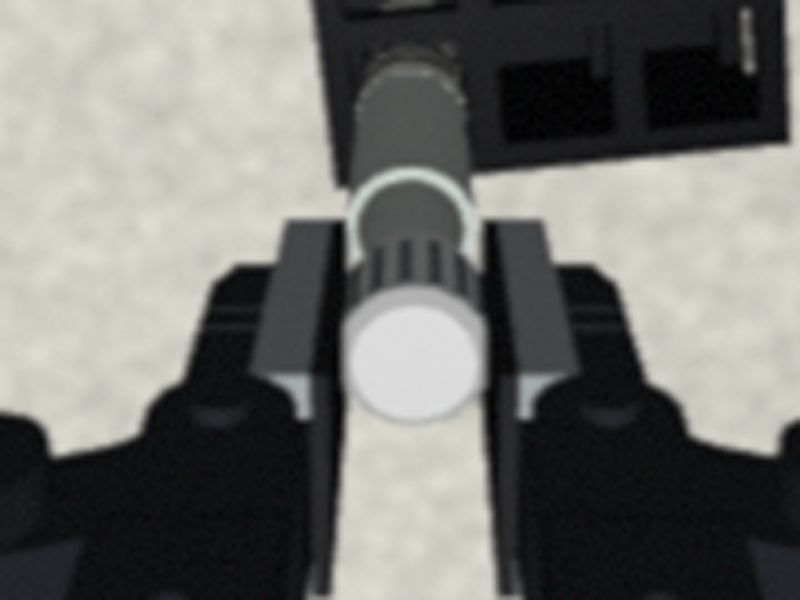

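Rim centre is at full-frame (282.9,252), and the cap's top disc is at (283.2,280).

Run:
```python
from h import *
import pickle
im,d,c=pickle.load(open('w5.pkl','rb')); o=ctrl.get_obs()
Rm=R.from_rotvec(c['rvec']).as_matrix(); C=-Rm.T@np.array(c['tvec']).ravel()
def atz(u,v,z):
    r=back(c,u,v,1.)-C; return C+r*(z-C[2])/r[2]
rim=atz(282.9,252.,.104); cap=atz(283.15,279.9,o['ee_pos'][2]+.0125)
R0=R.from_rotvec(o['ee_rot']); print(rim,cap,'diff tool',R0.inv().apply(rim-cap),'cap-tcp',R0.inv().apply(cap-o['ee_pos']))
# head bottom edge depth
print([ (v,back(c,283,v,d[v,283]).round(4)) for v in range(244,300,5)])
```

```text
[ 0.49152509 -0.11251768  0.104     ] [ 0.49202562 -0.11069089  0.14049714] diff tool [-0.00188921 -0.00011879  0.0364972 ] cap-tcp [-0.00021298  0.00055881 -0.01249931]
[(244, array([ 0.4903, -0.1183,  0.0773])), (249, array([ 0.4903, -0.1182,  0.0857])), (254, array([ 0.4938, -0.103 ,  0.1291])), (259, array([ 0.4937, -0.1031,  0.1347])), (264, array([ 0.4937, -0.103 ,  0.1403])), (269, array([ 0.4933, -0.1049,  0.1413])), (274, array([ 0.4929, -0.1067,  0.1426])), (279, array([ 0.4923, -0.1093,  0.1423])), (284, array([ 0.4917, -0.112 ,  0.1419])), (289, array([ 0.4911, -0.1143,  0.1422])), (294, array([ 0.4906, -0.1166,  0.1425])), (299, array([ 0.4707, -0.2034,  0.0022]))]
```

Run:
```python
from h import *
import pickle
from scipy.optimize import least_squares
for f,zc in (('w4',.1688),('w5',.128)):
    im,d,c=pickle.load(open(f+'.pkl','rb')); P=cloud(d,c)[200:320,240:330].reshape(-1,3)
    for nm,lo,hi,r in (('rim',.100,.108,.0078),('headside',zc+.001,zc+.012,.008),('headtop',zc+.0135,zc+.017,None)):
        q=P[(P[:,2]>lo)&(P[:,2]<hi)&(np.hypot(P[:,0]-.491,P[:,1]+.112)<.0135)]
        if r is None: print(f,nm,len(q),cv2.minEnclosingCircle((q[:,:2]*1000).astype(np.float32)),q.mean(0)); continue
        s=least_squares(lambda x:np.hypot(q[:,0]-x[0],q[:,1]-x[1])-r,[.491,-.112],loss='soft_l1',f_scale=.0005); print(f,nm,len(q),s.x.round(4))
```

```text
w4 rim 237 [ 0.4911 -0.111 ]
w4 headside 385 [ 0.4898 -0.1129]
w4 headtop 520 ((491.2646484375, -111.2884750366211), 12.778446197509766) [ 0.49016708 -0.11218139  0.18296077]
w5 rim 234 [ 0.4912 -0.111 ]
w5 headside 351 [ 0.4917 -0.1105]
w5 headtop 480 ((492.1051025390625, -107.52882385253906), 9.667729377746582) [ 0.49189805 -0.10997168  0.14208535]
```

To row units: 0.005 m is 0.08, -0.001 m is -0.016.

step_hand:
  motion:
    - {"dx":-0.016, "dy":-0.0048, "dz":0.064, "aperture":0.01}
    - {"dz":0.08, "aperture":0.01}
    - {"dz":0.064, "aperture":0.01}
    - {"aperture":0.01}

```text
time_s: 7.4
ee_pos: [0.4904, -0.111, 0.1136]
ee_rot: [-2.459, -1.954, 0.001]
contact_force: [-0.7, 0.9, -0.2]
width: 0.0145
gripper_force: 24.7
```

step_hand:
  motion:
    - {"dz":0.048, "aperture":0.01}
    - {"dz":0.032, "aperture":0.01}
    - {"aperture":0.01}

```text
time_s: 7.78
ee_pos: [0.4906, -0.1111, 0.1091]
ee_rot: [-2.46, -1.954, 0.0]
contact_force: [-0.7, 0.9, 0.1]
width: 0.0148
gripper_force: 24.7
```

To row units: 0.002 m is 0.032.

step_hand:
  motion:
    - {"dz":0.032, "aperture":0.01}
    - {"aperture":0.01}
    - {"aperture":0.01}

```text
time_s: 8.15
ee_pos: [0.4907, -0.1111, 0.1073]
ee_rot: [2.46, 1.954, 0.0]
contact_force: [0.2, 0.5, 0.1]
width: 0.0144
gripper_force: 24.7
```

step_hand:
  motion:
    - {"dz":0.024, "aperture":0.01}
    - {"aperture":0.01}
    - {"aperture":0.01}

```text
time_s: 8.52
ee_pos: [0.4907, -0.1112, 0.1059]
ee_rot: [2.46, 1.954, 0.0]
contact_force: [-0.1, 0.1, 1.0]
width: 0.0146
gripper_force: 24.8
```

To row units: 0.001 m is 0.016.

step_hand:
  motion:
    - {"dz":0.016, "aperture":0.01}
    - {"aperture":0.01}
    - {"aperture":0.01}

```text
time_s: 8.9
ee_pos: [0.4911, -0.1113, 0.1055]
ee_rot: [2.459, 1.954, 0.001]
contact_force: [0.9, -0.0, 5.1]
width: 0.0145
gripper_force: 25.2
```

step_hand:
  motion:
    - {"dz":0.016, "aperture":0.01}
    - {"aperture":0.01}
    - {"aperture":0.01}

```text
time_s: 9.28
ee_pos: [0.4915, -0.1114, 0.1054]
ee_rot: [2.458, 1.953, 0.003]
contact_force: [0.5, 0.3, 7.3]
width: 0.0148
gripper_force: 25.4
```

To row units: -0.02 m is -0.32, -0.001 m is -0.016.

step_hand:
  motion:
    - {"dz":-0.016, "aperture":0.01}
    - {"aperture":0.04}
    - {"aperture":0.04}
    - {"aperture":0.04}
    - {"dz":-0.32, "aperture":0.04}

```text
time_s: 9.9
ee_pos: [0.4895, -0.1108, 0.1234]
ee_rot: [-2.457, -1.952, 0.004]
contact_force: [1.2, -0.3, 0.5]
width: 0.0399
gripper_force: 0.0
```

step_hand:
  motion:
    - {"dz":-0.32, "aperture":0.04}
    - {"dz":-0.32, "aperture":0.04}
    - {"aperture":0.04}
    - {"aperture":0.04}

```text
time_s: 10.4
ee_pos: [0.4907, -0.1111, 0.1646]
ee_rot: [-2.46, -1.954, 0.0]
contact_force: [0.1, -0.3, -0.4]
width: 0.0396
gripper_force: 0.0
```

```bash
python3 - <<'E'
from h import *
import pickle
from scipy.optimize import least_squares
im,d,c=grab('wrist'); pickle.dump((im,d,c),open('w6.pkl','wb'))
a=cv2.resize(im[175:325,180:380],(400,300),interpolation=cv2.INTER_CUBIC)
ims,ds,cs=grab('side'); b=cv2.resize(ims[170:245,220:320],(400,300),interpolation=cv2.INTER_CUBIC)
save(np.hstack([a,b]),'w6.png'); P=cloud(d,c)[175:325,180:380].reshape(-1,3); P=P[np.hypot(P[:,0]-.491,P[:,1]+.112)<.0135]
t=P[P[:,2]>.114]; print(t.mean(0),np.percentile(t[:,2],[5,50,95]),cv2.minEnclosingCircle((t[:,:2]*1000).astype(np.float32)))
q=P[(P[:,2]>.06)&(P[:,2]<.098)]; s=least_squares(lambda x:np.hypot(q[:,0]-x[0],q[:,1]-x[1])-.0085,[.491,-.112],loss='soft_l1',f_scale=.0005); print('tube',len(q),s.x.round(4))
print(ctrl.get_obs()['ee_pos'])
E
```

```text
[ 0.49136279 -0.11044039  0.11924541] [0.115961   0.11958482 0.12069854] ((490.9235534667969, -111.3480224609375), 8.550091743469238)
tube 280 [ 0.491  -0.1115]
[ 0.49029694 -0.11100224  0.16373707]
```

View pics/w6.png

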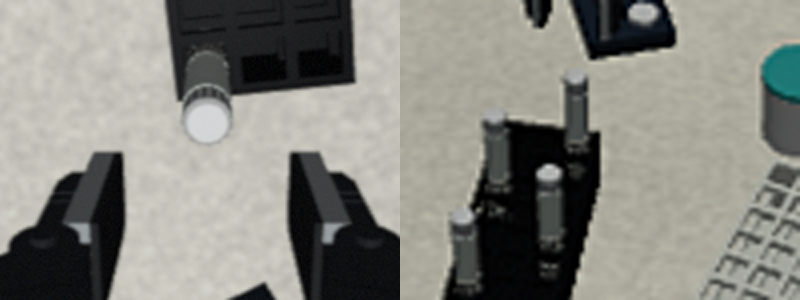

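The cap sits flush on the tube in both views, with its top at z = 0.1195 (0.119 expected). Next is gripping the tube below the rim.

To row units: 0.03 m is 0.48, 0.025 m is 0.4.

step_hand:
  motion:
    - {"dz":0.48, "aperture":0.04}
    - {"dz":0.48, "aperture":0.04}
    - {"dz":0.4, "aperture":0.04}
    - {"dz":0.24, "aperture":0.04}
    - {"aperture":0.04}

```text
time_s: 11.12
ee_pos: [0.4898, -0.1109, 0.0632]
ee_rot: [-2.458, -1.953, 0.003]
contact_force: [0.1, -0.7, 1.0]
width: 0.04
gripper_force: 0.0
```

step_hand:
  motion:
    - {"aperture":0.01}
    - {"aperture":0.01}
    - {"aperture":0.01}
    - {"aperture":0.01}
  force: 40

```text
time_s: 11.62
ee_pos: [0.4914, -0.1114, 0.0659]
ee_rot: [2.458, 1.953, 0.002]
contact_force: [0.4, 0.2, 4.1]
width: 0.0165
gripper_force: 39.3
```

Run:
```python
from h import *
import pickle
T=pickle.load(open('top0.pkl','rb')); S=pickle.load(open('side0.pkl','rb'))
PT=cloud(T[1],T[2]);PS=cloud(S[1],S[2])
from scipy.optimize import least_squares
# foot: dark pixels at z .015-.03
for nm,P,im,(y0,y1,x0,x1) in (('T',PT,T[0],(125,175,165,215)),('S',PS,S[0],(335,400,140,215))):
    p=P[y0:y1,x0:x1].reshape(-1,3); g=im[y0:y1,x0:x1].reshape(-1,3).max(1)<70; q=p[g&(p[:,2]>.012)&(p[:,2]<.032)]
    print(nm,len(q),cv2.minEnclosingCircle((q[:,:2]*1000).astype(np.float32)),q.mean(0))
# gun, nose half ahead of foot
for nm,P in (('T',PT[90:170,140:220].reshape(-1,3)),('S',PS[260:350,120:215].reshape(-1,3))):
    g=P[(P[:,2]>.22)&(P[:,2]<.35)]; np.save('gun'+nm,g); r=cv2.minAreaRect((g[:,:2]*1000).astype(np.float32)); print(nm,r)
```

```text
T 610 ((648.674560546875, 377.4976501464844), 61.289283752441406) [0.6367516  0.37396261 0.01985413]
S 1709 ((652.3563842773438, 381.7201232910156), 61.177433013916016) [0.64881333 0.38742373 0.01889685]
T ((646.2803344726562, 370.5623474121094), (187.253173828125, 67.02535247802734), 51.32571029663086)
S ((646.1255493164062, 379.8836669921875), (187.00782775878906, 63.38591384887695), 54.41862869262695)
```

Units first: shifts go in shares of 62.5 mm and turns go in shares of pi rad. So -0.04 m is -0.64, -0.03 m is -0.48.

step_hand:
  motion:
    - {"dz":-0.16, "aperture":0.01}
    - {"dz":-0.48, "aperture":0.01}
    - {"dz":-0.64, "aperture":0.01}
    - {"dz":-0.64, "aperture":0.01}
    - {"dz":-0.32, "aperture":0.01}

```text
time_s: 12.25
ee_pos: [0.4912, -0.1113, 0.2076]
ee_rot: [2.458, 1.953, 0.003]
contact_force: [-0.2, -0.2, -1.0]
width: 0.0161
gripper_force: 39.4
```

step_hand:
  motion:
    - {"dz":-0.08, "aperture":0.01}
    - {"aperture":0.01}

```text
time_s: 12.5
ee_pos: [0.4904, -0.111, 0.2085]
ee_rot: [-2.459, -1.953, 0.002]
contact_force: [-0.1, -0.0, -0.9]
width: 0.0164
gripper_force: 39.4
```

Run:
```python
from h import *
im,d,c=grab('top')
save(cv2.resize(im[60:210,140:340],(800,600),interpolation=cv2.INTER_CUBIC),'t2.png')
g=np.load('gunT.npy'); F=np.array([.6505,.3795])
def mids(yaw,g,zlo=.24):
    h=np.array([np.cos(yaw),np.sin(yaw)]); n=np.array([-h[1],h[0]]); u=(g[:,:2]-F)@h; v=(g[:,:2]-F)@n; out=[]
    for lo in np.arange(-.06,.10,.015):
        m=(u>lo)&(u<lo+.015)
        if m.sum()>15: out.append((lo+.0075,v[m].min(),v[m].max(),(v[m].min()+v[m].max())/2,g[m,2].max()))
    return np.array(out),u.max()
o,um=mids(np.deg2rad(-127.5),g); print(o.round(4),um)
print('gun yaw fit from mids', -127.5+np.rad2deg(np.polyfit(o[:,0],o[:,3],1)[0]))
o=ctrl.get_obs(); print(o['ee_pos'],o['q'].round(3))
```

```text
[[-0.0525 -0.014   0.0166  0.0013  0.2714]
 [-0.0375 -0.0137  0.0159  0.0011  0.2832]
 [-0.0225 -0.0142  0.0171  0.0015  0.293 ]
 [-0.0075 -0.0127  0.0151  0.0012  0.3034]
 [ 0.0075 -0.0273  0.0202 -0.0035  0.3213]
 [ 0.0225 -0.0315  0.0336  0.0011  0.333 ]
 [ 0.0375 -0.0316  0.0349  0.0017  0.3286]
 [ 0.0525 -0.0322  0.034   0.0009  0.3215]
 [ 0.0675 -0.0313  0.0321  0.0004  0.3035]
 [ 0.0825 -0.0311  0.033   0.0009  0.2919]
 [ 0.0975 -0.0302  0.0313  0.0006  0.278 ]] 0.10305758815007446
gun yaw fit from mids -127.60855483483242
[ 0.49018753 -0.11098988  0.20794063] [-0.29  -0.172  1.528  0.     1.788 -0.062]
```

View pics/t2.png

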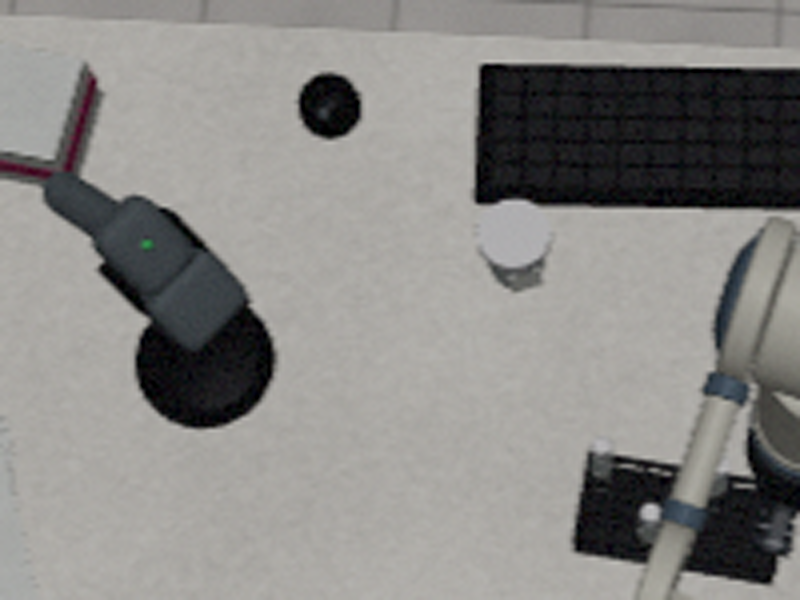

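Top view: nose and handle line up at -127.5°, matching the fit. I'll compute the standoff pose.

Add to h.py:
```python
HY=np.deg2rad(-127.5); hh=np.array([np.cos(HY),np.sin(HY),0])
W=np.array([.5965,.3075,.24]); L=(hh-[0,0,1])/2**.5; AX=(hh+[0,0,1])/2**.5
LAB=W+.1*L; zt=-AX; xt=np.array([hh[1],-hh[0],0]); RF=R.from_matrix(np.column_stack([xt,np.cross(zt,xt),zt]))
TF=LAB+.0255*AX
```

```bash
python3 -c "
from h import *
print(LAB,TF,RF.as_matrix())
goto(TF+.08*hh+[0,0,.01],RF,9)"
```

```text
[0.55345407 0.25140145 0.16928932] [0.54247735 0.23709632 0.18732054] [[-0.79335334  0.43045933  0.43045933]
 [ 0.60876143  0.56098553  0.56098553]
 [ 0.          0.70710678 -0.70710678]]
t 12.55 pos [ 0.4902 -0.111   0.2079] total rot [-0.6985  0.4467 -1.0832] total d [ 0.2781 -0.0608  0.0108] w 0.0161
[ 0.0309 -0.0068  0.0012] [-0.0776  0.0496 -0.1204]
[ 0.0314 -0.0031  0.0024] [-0.0776  0.0496 -0.1204]
[0.0314 0.0004 0.0038] [-0.0776  0.0496 -0.1204]
[0.0309 0.0038 0.0055] [-0.0776  0.0496 -0.1204]
[0.03   0.007  0.0075] [-0.0776  0.0496 -0.1204]
[0.0285 0.0098 0.0096] [-0.0776  0.0496 -0.1204]
[0.0267 0.0123 0.0118] [-0.0776  0.0496 -0.1204]
[0.0244 0.0144 0.0141] [-0.0776  0.0496 -0.1204]
[0.0218 0.016  0.0164] [-0.0776  0.0496 -0.1204]
```

To row units: 0.031 m is 0.496, 0.03 m is 0.48, -0.1204 rad / 3.1416 = -0.0383.

step_hand:
  motion:
    - {"dx":0.496, "dy":-0.112, "dz":0.016, "rx":-0.0247, "ry":0.0158, "rz":-0.0383, "aperture":0.01}
    - {"dx":0.496, "dy":-0.048, "dz":0.04, "rx":-0.0247, "ry":0.0158, "rz":-0.0383, "aperture":0.01}
    - {"dx":0.496, "dz":0.064, "rx":-0.0247, "ry":0.0158, "rz":-0.0383, "aperture":0.01}
    - {"dx":0.496, "dy":0.064, "dz":0.088, "rx":-0.0247, "ry":0.0158, "rz":-0.0383, "aperture":0.01}
    - {"dx":0.48, "dy":0.112, "dz":0.12, "rx":-0.0247, "ry":0.0158, "rz":-0.0383, "aperture":0.01}

```text
time_s: 13.18
ee_pos: [0.4918, 0.0476, 0.2017]
ee_rot: [1.632, 2.43, 0.641]
contact_force: [-0.1, 0.3, -0.9]
width: 0.0164
gripper_force: 39.4
```

step_hand:
  motion:
    - {"dx":0.456, "dy":0.16, "dz":0.152, "rx":-0.0247, "ry":0.0158, "rz":-0.0383, "aperture":0.01}
    - {"dx":0.424, "dy":0.2, "dz":0.192, "rx":-0.0247, "ry":0.0158, "rz":-0.0383, "aperture":0.01}
    - {"dx":0.392, "dy":0.232, "dz":0.224, "rx":-0.0247, "ry":0.0158, "rz":-0.0383, "aperture":0.01}
    - {"dx":0.352, "dy":0.256, "dz":0.264, "rx":-0.0247, "ry":0.0158, "rz":-0.0383, "aperture":0.01}
    - {"aperture":0.01}

```text
time_s: 13.8
ee_pos: [0.493, 0.1737, 0.1953]
ee_rot: [0.868, 2.555, 1.056]
contact_force: [-0.5, 0.8, -1.2]
width: 0.0161
gripper_force: 39.4
```

Run:
```python
from h import *
import pickle
goto(TF,RF,4); o=ctrl.get_obs(); print(o['q'].round(2))
im,d,c=grab('wrist'); pickle.dump((im,d,c),open('w7.pkl','wb')); save(im,'w7.png')
s=grab('side'); t=grab('top'); pickle.dump((s,t),open('st7.pkl','wb'))
a=cv2.resize(s[0][200:350,110:310],(400,300)); b=cv2.resize(t[0][90:240,140:340],(400,300)); e=cv2.resize(im,(400,300))
save(np.vstack([np.hstack([a,b]),np.hstack([e,e*0])]),'m7.png')
```

```text
t 13.8 pos [0.493  0.1737 0.1953] total rot [-0.0023 -0.0019 -0.0009] total d [-0.0007  0.0514  0.0624] w 0.0161
[-0.0002  0.0128  0.0156] [-0.0006 -0.0005 -0.0002]
[-0.0002  0.0128  0.0156] [-0.0006 -0.0005 -0.0002]
[-0.0002  0.0128  0.0156] [-0.0006 -0.0005 -0.0002]
[-0.0002  0.0128  0.0156] [-0.0006 -0.0005 -0.0002]
[-0.15 -0.63  2.07  0.69  1.33 -1.1 ]
```

View pics/m7.png

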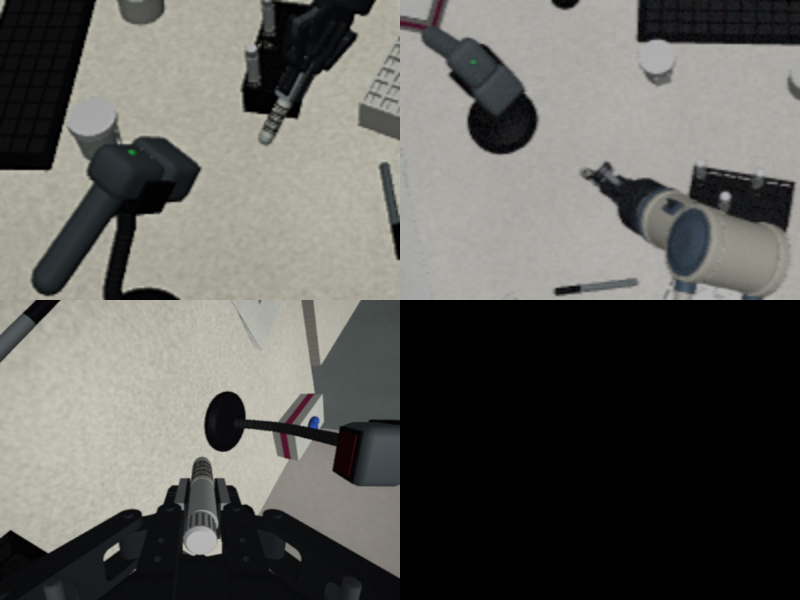

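The tube is held with its cap on, tilted towards the gun. In the wrist view (tile at 400x300) the red window is near (345,152), i.e. full-frame (483,213). I'll measure it by depth, along with the tube's axis and bottom.

Run:
```python
from h import *
import pickle
im,d,c=pickle.load(open('w7.pkl','rb')); s,t=pickle.load(open('st7.pkl','rb')); o=ctrl.get_obs()
i=im.astype(int); m=(i[...,0]>i[...,1]*1.8+8)&(d>0); m[:, :440]=0; m[:170]=0;m[260:]=0
P=cloud(d,c); q=P[m]; ex=np.array(np.where(m)); print('win px',ex.min(1),ex.max(1),len(q))
med=np.median(q,0); q=q[np.linalg.norm(q-med,axis=1)<.05]
B=np.column_stack([L,np.cross(AX,L),AX]); w=(q-W)@B; print('win rel (L,y,z) min/med/max',np.percentile(w,[3,50,97],axis=0).round(4)); 
nrm=np.linalg.svd(q-q.mean(0))[2][2]; print('normal',nrm*np.sign(nrm@L),'L',L)
# tube from side, top, wrist
R0=R.from_rotvec(o['ee_rot']).as_matrix(); 
for nm,PP in (('w',P),('s',cloud(s[1],s[2])),('t',cloud(t[1],t[2]))):
    v=(PP.reshape(-1,3)-o['ee_pos'])@R0; k=(abs(v[:,0])<.014)&(abs(v[:,1])<.014)&(v[:,2]>.004)&(v[:,2]<.1); v=v[k]
    print(nm,len(v),np.percentile(v[:,2],[90,97,100]).round(4),[ (lo,v[(v[:,2]>lo)&(v[:,2]<lo+.012)][:,:2].mean(0).round(4)) for lo in (.005,.02,.035,.045)])
```

```text
win px [184 468] [247 500] 1350
win rel (L,y,z) min/med/max [[-0.0026 -0.0225 -0.0115]
 [-0.0015 -0.0026  0.0026]
 [-0.0006  0.0188  0.0135]]
normal [-0.4441014  -0.56139221 -0.69829272] L [-0.43045933 -0.56098553 -0.70710678]
w 909 [0.0483 0.0541 0.0585] [(0.005, array([ 0.0076, -0.001 ])), (0.02, array([ 0.0077, -0.0011])), (0.035, array([ 0.0077, -0.0011])), (0.045, array([ 0.0079, -0.0012]))]
s 178 [0.0546 0.0595 0.0641] [(0.005, array([0.0015, 0.0065])), (0.02, array([0.0009, 0.0052])), (0.035, array([0.0012, 0.0058])), (0.045, array([0.0017, 0.0058]))]
t 35 [0.0512 0.0529 0.0535] [(0.005, array([-0.0021,  0.0069])), (0.02, array([-0.001 ,  0.0062])), (0.035, array([-0.0015,  0.0062])), (0.045, array([0.0001, 0.0057]))]
```

To row units: 0.016 m is 0.256, 0.013 m is 0.208.

step_hand:
  motion:
    - {"dy":0.16, "dz":0.2, "aperture":0.01}
    - {"dy":0.208, "dz":0.256, "aperture":0.01}
    - {"dy":0.208, "dz":0.256, "aperture":0.01}
    - {"dy":0.16, "dz":0.192, "aperture":0.01}
    - {"dy":0.08, "dz":0.096, "aperture":0.01}

```text
time_s: 14.58
ee_pos: [0.5435, 0.2372, 0.1909]
ee_rot: [0.864, 2.551, 1.055]
contact_force: [0.2, -0.0, -0.6]
width: 0.0165
gripper_force: 39.4
```

step_hand:
  motion:
    - {"aperture":0.01}
    - {"aperture":0.01}
    - {"aperture":0.01}
    - {"aperture":0.01}

```text
time_s: 15.08
ee_pos: [0.5431, 0.2366, 0.191]
ee_rot: [0.864, 2.55, 1.056]
contact_force: [0.6, -0.0, 0.4]
width: 0.0164
gripper_force: 39.4
```

Run:
```python
from h import *
import pickle
goto(TF,RF,1); o=ctrl.get_obs(); print(o['q'].round(2),abs(o['dq']).max())
im,d,c=grab('wrist'); s=grab('side'); t=grab('top')
i=im.astype(int); m=(i[...,0]>i[...,1]*1.8+8)&(d>0); m[:, :440]=0; P=cloud(d,c)
B=np.column_stack([L,np.cross(AX,L),AX]); w=(P[m]-W)@B; w=w[np.linalg.norm(w,axis=1)<.06]; print(len(w)); print(np.percentile(w,[3,50,97],axis=0).round(4) if len(w) else '')
a=cv2.resize(s[0][200:350,110:310],(400,300)); b=cv2.resize(t[0][90:240,140:340],(400,300)); e=cv2.resize(im,(400,300))
save(np.vstack([np.hstack([a,b]),np.hstack([e,e*0])]),'m8.png')
Ro=R.from_rotvec(o['ee_rot']).as_matrix(); lab=o['ee_pos']+Ro[:,2]*.0252; print('label rel window (L,y,z)',((lab-W)@B).round(4),'square',Ro[:,2]@L)
```

```text
t 15.075 pos [0.5431 0.2366 0.191 ] total rot [0.0009 0.0024 0.0022] total d [ 0.0008 -0.0026  0.0026] w 0.0164
[ 0.0008 -0.0026  0.0026] [0.0009 0.0024 0.0022]
[ 0.03 -0.46  1.97  0.64  1.16 -1.  ] 0.001730959502160742
1976
[[-0.0026 -0.023  -0.0112]
 [-0.0016 -0.004   0.0033]
 [-0.0008  0.0186  0.0133]]
label rel window (L,y,z) [0.0974 0.0008 0.0029] square -0.0008889788278129696
```

View pics/m8.png

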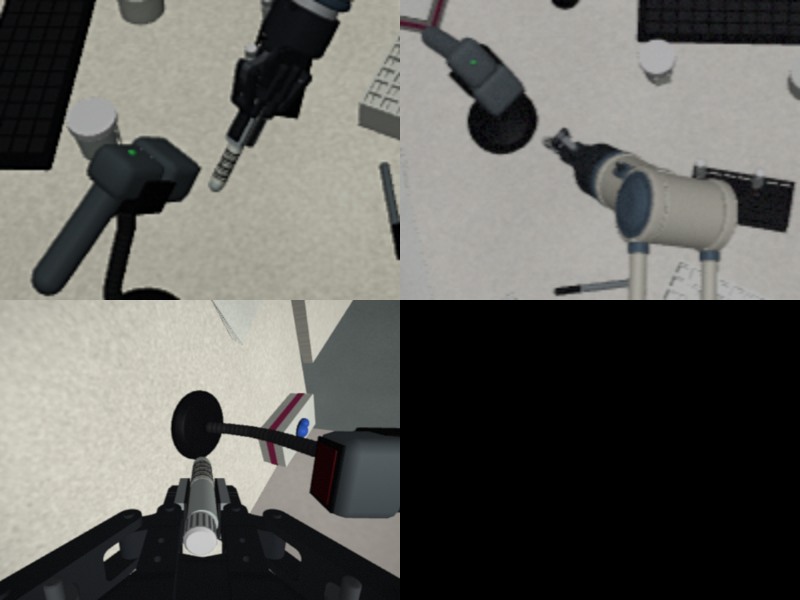

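The cap is still seated, the tube is in front of the window, and nothing is touching. A last 2 mm correction remains.

To row units: 0.002 m is 0.032, -0.001 m is -0.016.

step_hand:
  motion:
    - {"dx":0.032, "dy":-0.016, "dz":0.032, "aperture":0.01}
    - {"aperture":0.01}
    - {"aperture":0.01}
    - {"aperture":0.01}
    - {"aperture":0.01}

```text
time_s: 15.85
ee_pos: [0.542, 0.2387, 0.1888]
ee_rot: [0.864, 2.55, 1.056]
contact_force: [-0.3, -0.4, 0.3]
width: 0.0165
gripper_force: 39.4
```

Run:
```python
from h import *
o=ctrl.get_obs(); B=np.column_stack([L,np.cross(AX,L),AX]); Ro=R.from_rotvec(o['ee_rot']).as_matrix(); lab=o['ee_pos']+Ro[:,2]*.0252; print('label',((lab-W)@B).round(4),Ro[:,2]@L)
print(ctrl.job_done())
```

```text
label [ 0.0983 -0.0013  0.0007] -0.0007796314941899696
the job is handed in; nothing more can be done
None
```

The tall cap is fully home on the open tube, and the arm is holding that tube cap end up and steady, square across the scanner's line of sight with the label's middle about 10 cm from the window; I handed the job in at about 16 s.

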